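# Push a queue of seed cups home in the sample magazine and shut its retaining arm

### The job

The four lidded seed cups queued in the sample magazine have slid back from its end. Push the whole row along the lane from behind until it is fully home against the end stop with no gaps, then push the retaining arm by its black knob all the way across behind the last cup so that the row cannot slide back. Only push with the fingers: lift no cup out and let none tip over, and leave the other things on the worktop where they are.

Things in the scene. Friction and masses are not known exactly. Their poses are not given: they have to be found in the camera images.
- magazine: sample magazine fixed on the worktop: base plate 470 mm (y) x 100 mm (x), cups stand on its slippery white strip 12 mm above the worktop. Along both sides steel guide rods at lid height: 65 mm clear between them, tops 73 mm above the worktop. +y: along the lane to the end stop; -y: open loading end; +x: across the lane, away from the robot. Origin: centre of its underside, on the lane's centre line
- stop_face (a point): face of the black rubber bumper on the upright end plate, on the lane's centre line, at the strip's height (12 mm above the worktop); axes as the magazine's. The end plate is 92 mm wide, its top 88 mm above the worktop. Four cups that are fully home reach about 246 mm back (-y) from here; the shut arm's face lies 253 mm back
- cup_1: screw-lid cup of dark red beans, 73 mm tall, about 0.085 kg; the lid (top 20 mm or so) is its widest part, 62 mm across, and the cup tapers below it. Origin: centre of its underside. One of the four that stand in the lane in a touching row (centres 61 to 63 mm apart); their order changes
- cup_2: screw-lid cup of light grains, 73 mm tall, about 0.085 kg; the lid (top 20 mm or so) is its widest part, 62 mm across, and the cup tapers below it. Origin: centre of its underside. One of the four that stand in the lane in a touching row (centres 61 to 63 mm apart); their order changes
- cup_3: screw-lid cup of cream chickpeas, 73 mm tall, about 0.085 kg; the lid (top 20 mm or so) is its widest part, 62 mm across, and the cup tapers below it. Origin: centre of its underside. One of the four that stand in the lane in a touching row (centres 61 to 63 mm apart); their order changes
- cup_4: screw-lid cup of yellow split seeds, 73 mm tall, about 0.085 kg; the lid (top 20 mm or so) is its widest part, 62 mm across, and the cup tapers below it. Origin: centre of its underside. One of the four that stand in the lane in a touching row (centres 61 to 63 mm apart); their order changes
- retainer (a joint): angle of the retaining arm about its upright pivot, rad, growing anticlockwise (from above) as it shuts: 0 = swung out (it points to the loading end and 30 degrees outward, to the robot's side), 2.094 = shut, across the lane behind the row, against its catch. Stiff hinge (0.06 N m, 1 to 1.5 N at the knob): it stays where it is left
- knob (a point): centre of the black push knob (16 mm wide) standing on the retaining arm, 56 mm from the pivot; its top lies 108 mm above the worktop. The arm is a flat steel bar 8 mm thick that runs 101 mm out from the pivot, underside 76 and top 86 mm above the worktop; it passes just over the guide rods
- pivot (a point): axis of the retaining arm's pivot, at the arm's half height (81 mm above the worktop), just outside the guide rod on the robot's side; the pivot's bolt head tops out 92 mm above the worktop
- stand_top (a point): top of the pipette hanging in its slim stand, fixed behind the magazine, 290 mm above the worktop; stand and pipette fill about 60 x 90 mm below this point: an obstacle to keep clear of
- waiting_cup: lidded cup of pale flour, 62 mm wide and 73 mm tall, standing on the worktop beyond the magazine, beside its guide rod: a bystander; origin under its centre
- pen: marker pen, 14 x 122 x 14 mm, lying on the worktop on the robot's side of the magazine, near its end stop: a bystander; origin under its centre
- upturned_trough: white box-shaped trough standing upside down, 77 x 51 mm and 56 mm tall, on the worktop left of the magazine: a bystander; origin under its centre
Mind the look-alikes: they are no part of the job. Leave any green look-alike of the cup_2 alone. Leave any pink look-alike of the cup_1 alone.

How it is judged:
By the outcome, as a careful person would: the job done as asked, in the order asked, and still so for the second after the job is handed in, with the robot touching nothing.
It also fails if it takes over 48 s, if anything falls off the work surface, if the arm or the gripper's body presses on something with over 40 N, if the wrist force passes 120 N, or if a joint passes its speed limit or range.

### The arm

A 7-joint arm with a two-finger parallel gripper is mounted at the origin on a cart in front of the work surface, level with it; the furniture and walls round the work are solid. World frame = base frame: x ahead of the robot, y to its left, z up, the work surface at z = 0. Lengths are in m, angles in rad, forces in N, time in s.
With the tool pointing down it reaches from about 0.425 to 0.925 m from the base axis. Payload 6.8 kg.
Tool frame: the origin (TCP) lies at the centre of the arm's flange, where the gripper is bolted on; the fingertips stand 173 mm ahead of it and the grasp point (between the pads) lies 155 mm ahead of it (r.hold_point_z is the distance from the TCP to the grasp point, in m); z points along the fingers, x is the direction in which the jaws open and shut, and the axes are right-handed (so a half turn about z gives the same grasp; the last joint's range is limited). The gripper opens to 85 mm and grips with 20 to 120 N. Pads are 22 mm wide; open, the fingers measure 114 mm over their backs; the gripper's body (76 mm by 85 mm) begins 54 mm behind the grasp point. The pads swing forward as they close: fully open they stand 13 mm farther back than shut.
Start: joints at [-1.3, 0.477, 0.022, 1.555, -0.011, 1.109, -0.083], TCP at [0.25, 0.627, 0.405] pointing down, gripper open.
Joint ranges: [-2.96, 2.96], [-0.34, 2.1], [-1.41, 1.46], [0.24, 2.44], [-1.37, 4.51], [0.17, 1.92], [-2.96, 2.96]. Speed limits (rad/s): [2.39, 2.39, 3.14, 3.14, 3.14, 3.14, 3.14].

### API

Orientations are given as a rotation vector (axis times angle).
In Python, from bench import r gives the robot as it stands.
- The arm moves only by the tool apply_moves, never from a script. Its arguments are lists of equal length, an entry for each row: "dp": the shift along the tool's x, y, z scaled (see below), a list of three; "twist": the turn, a rotation vector about the tool's x, y, z scaled (see below), a list of three; "jaw": the closure in counts, from 0 (fully open) to 255 (shut). In form: {"dp": [[x, y, z], ...], "twist": [[rx, ry, rz], ...], "jaw": [jaw, ...]}. A call has 1 to 20 rows; each row shifts and turns the pose as measured when the row begins, along the tool's axes as they then stand; what a row does not reach is not made up. The controller multiplies each number of a shift by 12 cm and each number of a turn by 120 degrees. A row lasts 1/10 s, in which the tool goes at most 50 mm and 8.59 degrees, less where a joint would pass 70% of its speed; a pose out of reach is approached as far as the arm can. A call with a number of a shift or a turn outside -1 to 1 is refused whole. A call with a gripper value outside its range is refused whole. The fingers move at their own pace and stop on an object; "grip_force" is the grip in N (left out, the last holds). Time passes only in rows, so rows that do not move let the fingers close. It gives the time, the measured TCP pose, the force and the opening at its end, in the units of the state.
- r.get_obs(): the state, without advancing time (a new reading comes with each control period).
- r.grab_frame(name): name is "side" or "top"; returns a dict with "color" (384x512x3 uint8, red, green, blue), "z_map" (384x512 float32, m along the optical axis (not along the pixel's ray), 0 where there is no reading), "intrinsics" (3x3 intrinsics, pixels), "R" (3x3) and "t" (3): a world point X has camera coordinates R X + t. Camera axes: x right, y down, z forward; pixel columns grow to the right and rows downward; lengths in m; the calibration is good to about 2 mm. A picture is of the moment at which its call begins.
- r.hand_in(): hands the job in, once; it reports no verdict.
The state is a dict: "clock": time; "joints": joint angles; "qvel": joint speeds; "tau": joint torques, N m; "tcp_pos": TCP position; "orientation": TCP orientation; "contact_force": force on the tool from outside, world axes, zero at the start; "moment": the same for the moment, N m; "grip_width": finger opening in m.
Only numpy, scipy, OpenCV 4.12 (cv2) and the standard library are available. Lean on these libraries where they do the work, as an engineer would, in place of code of your own. Each camera call takes 0.05 s, during which the arm holds its last target.

## Working session

There is one attempt and no reset: what is moved stays moved. The work goes in short steps, Python scripts to look and compute and a tool call to move; the robot and the scene stay as the last step left them, time stands still between calls to the robot, and variables do not carry over. Pictures are saved under pics/ and viewed, and the job is handed in when it is done.

Besides the shell and the picture viewer there is one more tool, called after "Call:" as name(argument=value, ...) on one line, values as JSON. apply_moves: Moves the arm, as the interface text tells. Shifts and turns lie within -1 to 1; 1 stands for 12 cm of shift or 120 degrees of turn. Its arguments: {"type":"object","properties":{"dp":{"type":"array"},"twist":{"type":"array"},"jaw":{"type":"array"},"grip_force":{"type":"number"}},"required":["dp","twist","jaw"]}

```bash
mkdir -p pics; ls
cat > h.py <<'E'
import numpy as np, cv2
from bench import r
def save(n,f): cv2.imwrite(f'pics/{n}.png',cv2.cvtColor(f['color'],cv2.COLOR_RGB2BGR))
def ray(f,u,v,z):
    K,R,t=[np.array(f[k]) for k in('intrinsics','R','t')]
    c=-R.T@t; d=R.T@np.linalg.inv(K)@np.array([u,v,1.]); return c+d*(z-c[2])/d[2]
def pt(f,u,v):
    K,R,t=[np.array(f[k]) for k in('intrinsics','R','t')]
    return R.T@(np.linalg.inv(K)@np.array([u,v,1.])*f['z_map'][int(v),int(u)]-t)
def proj(f,X):
    K,R,t=[np.array(f[k]) for k in('intrinsics','R','t')]
    p=K@(R@np.array(X)+t); return p[:2]/p[2]
E
python3 - <<'E'
from h import *
import pickle
F={}
for n in('top','side'):
    f=r.grab_frame(n); save(n+'0',f); F[n]=f; print(n,-np.array(f['R']).T@f['t'])
pickle.dump(F,open('f0.pkl','wb'))
o=r.get_obs(); print(o['clock'],o['tcp_pos'],o['orientation'],o['grip_width'],r.hold_point_z)
E
```

```text
pics
top [ 0.30995664 -0.14860845  1.55475862]
side [ 0.01594033 -1.11255718  0.67010004]
0.1 [0.24948853 0.62694282 0.40378883] [ 2.59899052e+00  1.76301457e+00 -2.08224454e-03] 0.08518440592415906 0.1547
```

View pics/top0.png

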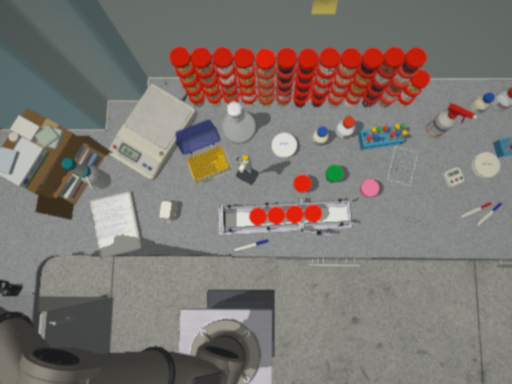

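View pics/side0.png

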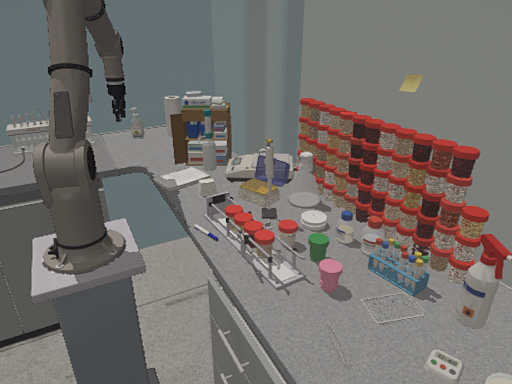

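Run:
```python
from h import *
import pickle
F=pickle.load(open('f0.pkl','rb'))
def crop(n,x0,x1,y0,y1,s,name):
    c=F[n]['color'][y0:y1,x0:x1]; c=cv2.resize(c,None,fx=s,fy=s,interpolation=cv2.INTER_CUBIC); cv2.imwrite(f'pics/{name}.png',c[:,:,::-1])
crop('top',205,365,150,265,5,'topc'); crop('side',190,310,180,290,5,'sidec')
f=F['top']
for u,v in[(258,216),(276,216),(294,215),(313,214)]: print(pt(f,u,v),ray(f,u,v,.073))
hsv=cv2.cvtColor(f['color'],cv2.COLOR_RGB2HSV)
m=((((hsv[...,0]<8)|(hsv[...,0]>172))&(hsv[...,1]>180)&(hsv[...,2]>90)).astype(np.uint8))
m[:165]=0
n,l,s,c=cv2.connectedComponentsWithStats(m)
for i in range(1,n):
  if s[i,4]>20: print(s[i],c[i])
print(F['top']['intrinsics'])
```

```text
[ 0.46543955 -0.10835461  0.0816729 ] [ 0.46635497 -0.10811761  0.073     ]
[ 0.46522618 -0.16924483  0.08683542] [ 0.46668962 -0.16943933  0.073     ]
[ 0.46972361 -0.23034678  0.0796376 ] [ 0.47044251 -0.23071458  0.073     ]
[ 0.47298939 -0.29428199  0.08403671] [ 0.47421283 -0.29537517  0.073     ]
[294 175  17  17 224] [302.11160714 182.92857143]
[305 205  16  17 213] [312.72300469 212.91549296]
[268 207  17  17 213] [275.92957746 214.90610329]
[286 206  18  17 221] [294.23076923 213.8280543 ]
[250 208  17  17 205] [257.72682927 215.87804878]
[[436.58825215   0.         264.29342394]
 [  0.         436.58825215 190.00049331]
 [  0.           0.           1.        ]]
```

View pics/topc.png

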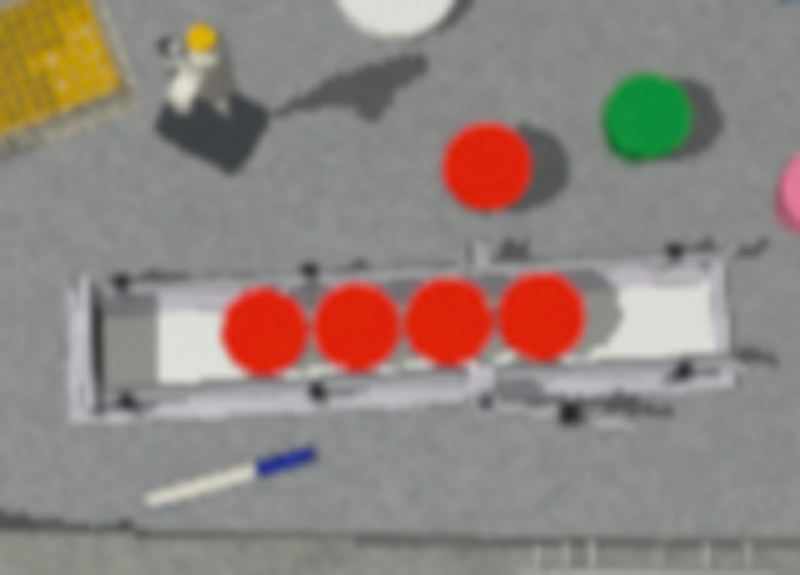

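View pics/sidec.png

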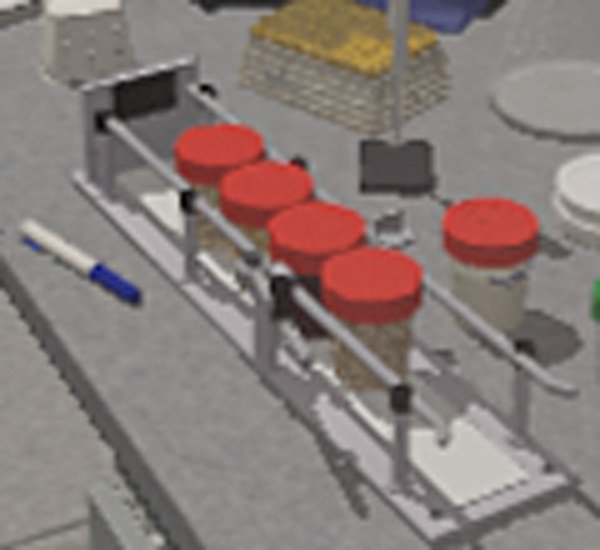

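Run:
```python
from h import *
import pickle
F=pickle.load(open('f0.pkl','rb'))
f=F['top']
C=np.array([ray(f,u,v,.085)[:2] for u,v in[(257.73,215.88),(275.93,214.9),(294.23,213.83),(312.72,212.92)]])
print(C, np.linalg.norm(np.diff(C,axis=0),axis=1))
d=C[0]-C[3]; d/=np.linalg.norm(d); print('lane dir',d,np.degrees(np.arctan2(d[1],d[0])))
q=lambda a:(a+.5)/5-.5
def P(cx,cy,z): return ray(f,205+q(cx),150+q(cy),z)[:2]
L={'knob':(571,412,.108),'pivot':(487,401,.092),'plateTL':(70,278,.088),'plateBL':(75,420,.088),'plateTR':(90,278,.088),'plateBR':(97,418,.088),'bumper':(103,345,.08),'loadT':(718,258,.012),'loadB':(730,384,.012),'rodTend':(760,240,.073),'stripend':(710,320,.012)}
n=np.array([d[1],-d[0]])
for k,v in L.items():
    p=P(*v); print(k,p,'along,acr rel cup4',(p-C[3])@d,(p-C[3])@n)
print('cups across',[(c-C[3])@n for c in C])
p=P(*L['knob'])-P(*L['pivot']);print(np.linalg.norm(p),np.degrees(np.arctan2(p[1],p[0])))
f=F['side']
K=cv2.resize(f['color'][195:250,195:265],None,fx=10,fy=10,interpolation=cv2.INTER_CUBIC);cv2.imwrite('pics/sidek.png',K[:,:,::-1])
f=F['top']
K=cv2.resize(f['color'][198:240,212:292],None,fx=10,fy=10,interpolation=cv2.INTER_CUBIC);cv2.imwrite('pics/topk.png',K[:,:,::-1])
K=cv2.resize(f['color'][198:240,280:360],None,fx=10,fy=10,interpolation=cv2.INTER_CUBIC);cv2.imwrite('pics/topl.png',K[:,:,::-1])
```

```text
[[ 0.46549055 -0.10752894]
 [ 0.4691509  -0.16902537]
 [ 0.47311761 -0.23084383]
 [ 0.47654354 -0.29328403]] [0.06160527 0.0619456  0.06253411]
lane dir [-0.05939794  0.99823438] 93.40525546430702
knob [ 0.41073165 -0.31034434] along,acr rel cup4 -0.013121105604905928 -0.0667090372607277
pivot [ 0.41885292 -0.25616172] along,acr rel cup4 0.040483462500908694 -0.05538376528904758
plateTL [0.50079986 0.02543301] along,acr rel cup4 0.3167135304392868 0.04314463362189724
plateBL [0.40480759 0.01977596] along,acr rel cup4 0.3167682132260013 -0.053014170184260585
plateTR [0.50086984 0.01185343] along,acr rel cup4 0.30315376560875673 0.042407892478592106
plateBR [0.40623336 0.00502813] along,acr rel cup4 0.30196172596310905 -0.05246690437052245
bumper [0.45615829 0.00287306] along,acr rel cup4 0.2968450272997027 -0.00275813360269453
loadT [ 0.52741481 -0.42705449] along,acr rel cup4 -0.13655592984950135 0.04283576569917559
loadB [ 0.43777734 -0.43327896] along,acr rel cup4 -0.13744512674891152 -0.047013164526708236
rodTend [ 0.53139822 -0.44503131] along,acr rel cup4 -0.15473761591331733 0.04574435093159598
stripend [ 0.48304038 -0.42030372] along,acr rel cup4 -0.12718132098008583 -0.0010593396031146046
cups across [np.float64(-3.273701515740257e-19), np.float64(1.1214897900010198e-06), np.float64(0.0002889375054102743), np.float64(0.0)]
0.054787877373041576 -98.52443835268426
```

View pics/sidek.png

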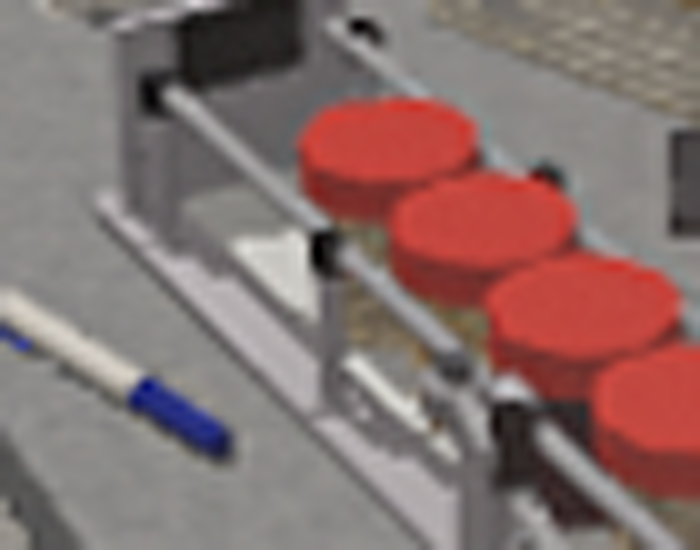

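View pics/topk.png

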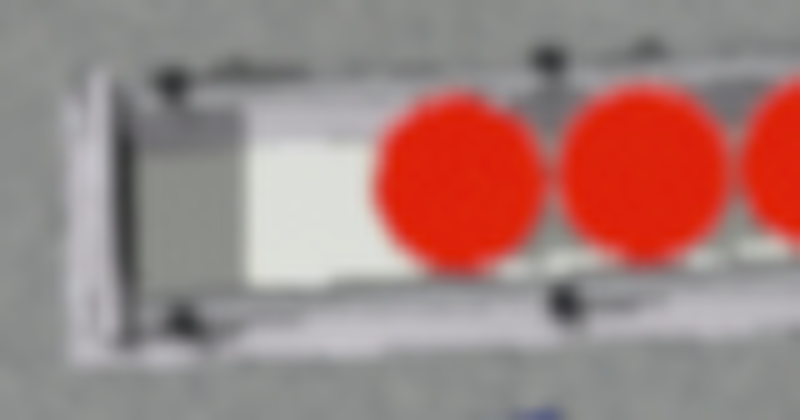

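View pics/topl.png

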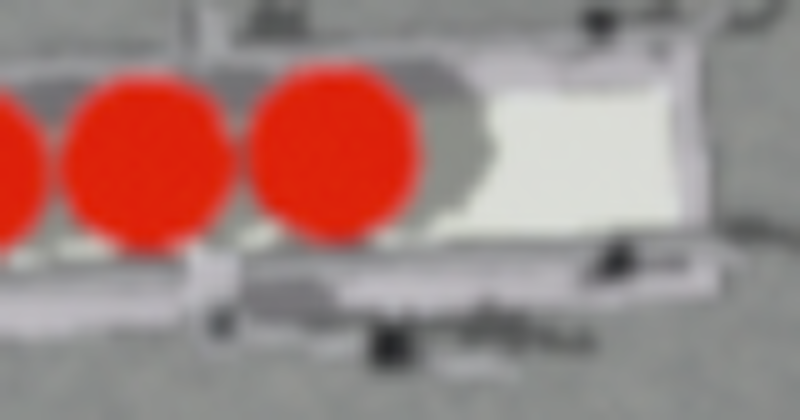

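Run:
```python
from h import *
import pickle
F=pickle.load(open('f0.pkl','rb'))
C4=np.array([.47654,-.29328]); d=np.array([-.0594,.99823]); n=np.array([d[1],-d[0]])
for nm,(u0,u1,v0,v1) in {'top':(296,350,222,242),'side':(225,290,215,300)}.items():
    f=F[nm]
    for v in range(v0,v1):
        for u in range(u0,u1):
            p=pt(f,u,v); a=(p[:2]-C4)@d; b=(p[:2]-C4)@n
            if p[2]>.074 and -.12<b<-.034: print(nm,u,v,np.round([a,b,p[2]],4),f['color'][v,u])
K=cv2.resize(F['side']['color'][225:290,230:300],None,fx=10,fy=10,interpolation=cv2.INTER_CUBIC);cv2.imwrite('pics/sidel.png',K[:600,:,::-1])
```

```text
top 343 222 [-0.1006 -0.0356  0.0784] [117 118 119]
top 344 222 [-0.1043 -0.0356  0.0761] [138 139 142]
top 345 222 [-0.108  -0.0356  0.0744] [145 146 146]
top 346 222 [-0.1114 -0.0358  0.0745] [147 148 150]
top 348 222 [-0.1178 -0.0363  0.0762] [148 149 150]
top 334 223 [-0.0702 -0.0372  0.0769] [150 150 152]
top 336 223 [-0.0771 -0.0375  0.0758] [149 150 152]
top 337 223 [-0.0801 -0.0378  0.0781] [150 151 154]
top 338 223 [-0.084  -0.0378  0.0749] [147 148 150]
top 339 223 [-0.087  -0.0381  0.0774] [131 131 133]
top 341 223 [-0.094  -0.0384  0.076 ] [64 65 67]
top 342 223 [-0.097  -0.0387  0.0778] [68 69 70]
top 345 223 [-0.1073 -0.0392  0.0771] [142 142 144]
top 299 224 [ 0.048  -0.034   0.0747] [186 184 188]
top 302 224 [ 0.038  -0.0348  0.0768] [184 183 188]
top 321 224 [-0.0264 -0.038   0.0746] [159 159 162]
top 323 224 [-0.0329 -0.0385  0.0762] [160 159 162]
top 327 224 [-0.0461 -0.0395  0.079 ] [162 161 164]
top 336 224 [-0.0771 -0.0407  0.0745] [164 163 167]
top 341 224 [-0.0939 -0.0417  0.0749] [51 52 55]
top 342 224 [-0.0966 -0.0422  0.0787] [63 63 65]
top 343 224 [-0.0996
[... 13591 characters left out ...]
0602 -0.0801  0.085 ] [144 140 141]
side 251 251 [-0.0608 -0.0773  0.0844] [120 116 118]
side 252 251 [-0.0634 -0.0757  0.0853] [118 114 112]
side 250 252 [-0.0581 -0.0789  0.08  ] [88 84 83]
side 251 252 [-0.0597 -0.0767  0.0802] [81 76 76]
side 252 252 [-0.0621 -0.0749  0.081 ] [120 116 114]
side 250 253 [-0.0611 -0.0807  0.0792] [104  99 101]
side 251 253 [-0.0628 -0.0785  0.0794] [86 82 83]
side 252 253 [-0.0649 -0.0765  0.08  ] [152 149 146]
side 270 257 [-0.0998 -0.0407  0.075 ] [45 38 38]
side 271 257 [-0.1003 -0.0378  0.0742] [58 53 54]
side 269 258 [-0.1014 -0.045   0.0743] [51 45 44]
side 272 258 [-0.106  -0.0383  0.0747] [95 90 90]
side 270 259 [-0.107  -0.0454  0.0746] [52 44 45]
```

View pics/sidel.png

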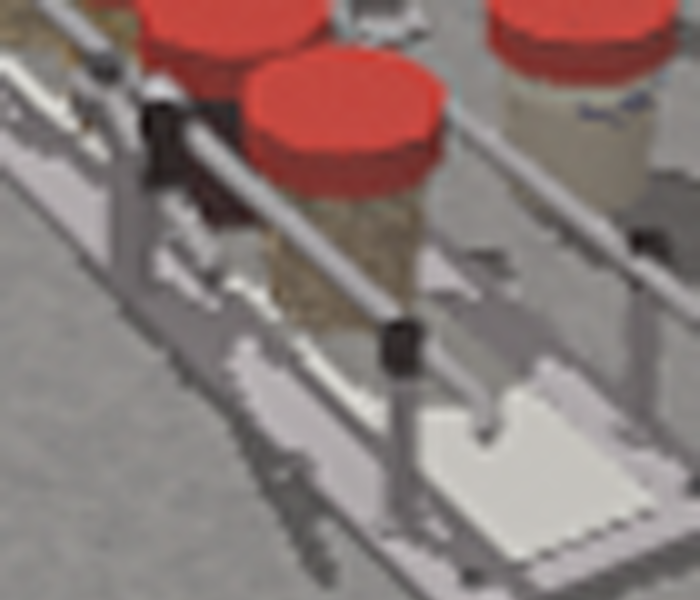

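Call:
apply_moves(dp=[[-0.14,0.34,-0.1],[-0.16,0.34,-0.1],[-0.16,0.34,-0.1]], twist=[[0,0,0.033],[0,0,0.033],[0,0,0.033]], jaw=[255,255,255])

```text
clock: 0.4
tcp_pos: [0.3307, 0.5272, 0.436]
orientation: [2.761, 1.496, -0.014]
contact_force: [0.3, 2.2, 0.2]
grip_width: 0.0438
```

```bash
cat >> h.py <<'E'
from scipy.spatial.transform import Rotation as Ro
C4=np.array([.47654,-.29328]); d=np.array([-.0594,.99823]); n=np.array([d[1],-d[0]])
PIV=C4+.040*d-.0565*n
def st():
    o=r.get_obs(); R=Ro.from_rotvec(o['orientation']).as_matrix(); p=np.array(o['tcp_pos'])
    print('t',round(o['clock'],2),'p',p.round(4),'r',np.hypot(*p[:2]).round(3),'ang',np.degrees(np.arctan2(p[1],p[0])).round(1),'toolx',np.degrees(np.arctan2(R[1,0],R[0,0])).round(1),'zdir',R[:,2].round(3))
    print('j',np.round(o['joints'],2),'F',np.round(o['contact_force'],2),'w',round(o['grip_width'],3),'along/acr',((p[:2]-C4)@d).round(4),((p[:2]-C4)@n).round(4))
    return p,R
E
python3 - <<'E'
from h import *
import pickle
st()
f=pickle.load(open('f0.pkl','rb'))['top']
for u,v in[(245,157),(246,160),(246,170)]: print(pt(f,u,v),ray(f,u,v,.29))
E
```

```text
t 0.4 p [0.3307 0.5272 0.436 ] r 0.622 ang 57.9 toolx 56.9 zdir [-0.007 -0.005 -1.   ]
j [-1.18  0.37  0.09  1.65 -0.04  1.13 -0.08] F [0.28 2.19 0.16] w 0.044 along/acr 0.8276 -0.0968
[ 0.61907784 -0.07384346  0.29164326] [ 0.61948    -0.07374619  0.29      ]
[ 0.60883391 -0.07720762  0.29632821] [ 0.61033686 -0.07684857  0.29      ]
[ 0.63987311 -0.06143522  0.00943705] [ 0.57997468 -0.07726207  0.29      ]
```

Call:
apply_moves(dp=[[-0.15,0.36,0],[-0.15,0.36,0],[-0.15,0.36,0],[-0.15,0.35,0],[-0.15,0.35,0],[-0.15,0.34,0],[-0.14,0.34,0],[-0.05,0.37,0],[-0.03,0.37,0],[-0.02,0.37,0],[-0.02,0.37,0],[-0.02,0.37,0],[-0.02,0.37,0],[-0.02,0.37,0],[-0.02,0.37,0],[-0.02,0.37,0],[-0.02,0.37,0],[0,0,0]], twist=[[0,0,0.034],[0,0,0.034],[0,0,0.034],[0,0,0.034],[0,0,0.034],[0,0,0.034],[0,0,0.034],[0,0,0.042],[0,0,0.042],[0,0,0.042],[0,0,0.042],[0,0,0.042],[0,0,0.042],[0,0,0.042],[0,0,0.042],[0,0,0.042],[0,0,0.042],[0,0,0]], jaw=[255,255,255,255,255,255,255,255,255,255,255,255,255,255,255,255,255,255])

```text
clock: 2.2
tcp_pos: [0.4436, -0.2364, 0.4376]
orientation: [3.052, -0.709, -0.008]
contact_force: [0.6, 0.5, 0.1]
grip_width: -0.0
```

```bash
cat >> h.py <<'E'
def need(along,acr,z,toolx):
    p,R=st(); t=np.append(C4+along*d+acr*n,z); v=R.T@(t-p)
    Rt=np.array([[np.cos(np.radians(toolx)),np.sin(np.radians(toolx)),0],[np.sin(np.radians(toolx)),-np.cos(np.radians(toolx)),0],[0,0,-1]])
    w=Ro.from_matrix(R.T@Rt).as_rotvec(degrees=True)
    print('dp(scaled)',(v/.12).round(3),'|mm|',np.linalg.norm(v).round(4),'twist scaled',(w/120).round(4),'target',t.round(3))
E
python3 - <<'E'
from h import *
need(-.08,0,.42,-86.6)
E
```

```text
t 2.2 p [ 0.4436 -0.2364  0.4376] r 0.503 ang -28.1 toolx -26.1 zdir [-0.007 -0.007 -1.   ]
j [-0.3   0.18  0.76  1.96 -0.13  1.06  0.07] F [0.58 0.5  0.14] w -0.0 along/acr 0.0587 -0.0295
dp(scaled) [0.785 0.883 0.152] |mm| 0.1429 twist scaled [ 0.0048 -0.0008  0.5038] target [ 0.481 -0.373  0.42 ]
```

Call:
apply_moves(dp=[[0.196,0.22,0.04],[0.196,0.22,0.04],[0.196,0.22,0.04],[0.196,0.22,0.04],[0,0,0],[0,0,0],[0,0,0],[0,0,0],[0,0,0],[0,0,0],[0,0,0],[0,0,0],[0,0,0]], twist=[[0.001,0,0],[0.001,0,0],[0.001,0,0],[0.001,0,0],[0,0,0.063],[0,0,0.063],[0,0,0.063],[0,0,0.063],[0,0,0.063],[0,0,0.063],[0,0,0.063],[0,0,0.063],[0,0,0]], jaw=[255,255,255,255,255,255,255,255,255,255,255,255,255])

```text
clock: 3.5
tcp_pos: [0.4844, -0.3735, 0.411]
orientation: [2.249, -2.193, -0.023]
contact_force: [0.4, -0.2, -0.5]
grip_width: 0.0001
```

Run:
```python
from h import *
need(-.08,0,.30,-86.6)
f=r.grab_frame('side'); save('s1',f)
p,R=st()
tip=p+R[:,2]*.173; uv=proj(f,tip); print(uv, proj(f,p+R[:,2]*.119))
u,v=uv.astype(int); c=f['color'][max(v-50,0):v+40,u-45:u+45]; cv2.imwrite('pics/s1c.png',cv2.resize(c,None,fx=6,fy=6,interpolation=cv2.INTER_CUBIC)[:,:,::-1])
```

```text
t 3.5 p [ 0.4844 -0.3735  0.411 ] r 0.612 ang -37.6 toolx -88.5 zdir [-0.011  0.01  -1.   ]
j [-0.15  0.55  1.02  1.75 -0.51  1.15 -0.52] F [ 0.43 -0.25 -0.51] w 0.0 along/acr -0.0805 0.0031
dp(scaled) [0.006 0.016 0.925] |mm| 0.1111 twist scaled [ 0.0051  0.005  -0.0162] target [ 0.481 -0.373  0.3  ]
t 3.55 p [ 0.4844 -0.3735  0.411 ] r 0.612 ang -37.6 toolx -88.3 zdir [-0.011  0.01  -1.   ]
j [-0.15  0.55  1.02  1.75 -0.51  1.15 -0.52] F [-0.97  0.01 -0.24] w 0.0 along/acr -0.0805 0.003
[280.07773454 196.43820823] [281.01380715 177.55687725]
```

View pics/s1c.png

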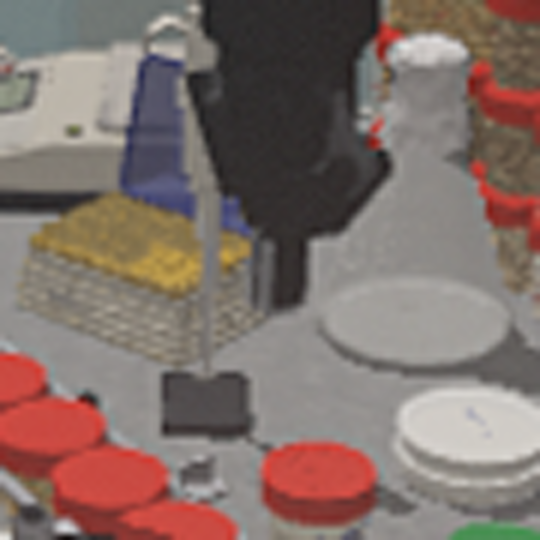

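Call:
apply_moves(dp=[[0,0.01,0.3],[0,0.01,0.3],[0,0,0.3],[0,0,0.3],[0,0,0.2],[0,0,0]], twist=[[0.003,0.003,-0.006],[0.002,0.002,-0.006],[0,0,-0.004],[0,0,0],[0,0,0],[0,0,0]], jaw=[255,255,255,255,255,255])

```text
clock: 4.15
tcp_pos: [0.4837, -0.3719, 0.2381]
orientation: [-2.318, 2.116, -0.004]
contact_force: [-0.0, 0.1, -0.2]
grip_width: 0.0002
```

Run:
```python
from h import *
need(-.055,0,.228,-86.6)
f=r.grab_frame('side'); save('s2',f)
c=f['color'][170:290,200:320]; cv2.imwrite('pics/s2c.png',cv2.resize(c,None,fx=5,fy=5,interpolation=cv2.INTER_CUBIC)[:,:,::-1])
```

```text
t 4.15 p [ 0.4837 -0.3719  0.2381] r 0.61 ang -37.6 toolx -84.8 zdir [ 0.004  0.001 -1.   ]
j [-0.01  0.73  0.8   1.88 -0.7   0.84 -0.31] F [-0.01  0.12 -0.2 ] w 0.0 along/acr -0.0789 0.0025
dp(scaled) [-0.2    0.014  0.084] |mm| 0.026 twist scaled [-0.0021  0.0001  0.0152] target [ 0.48  -0.348  0.228]
```

View pics/s2c.png

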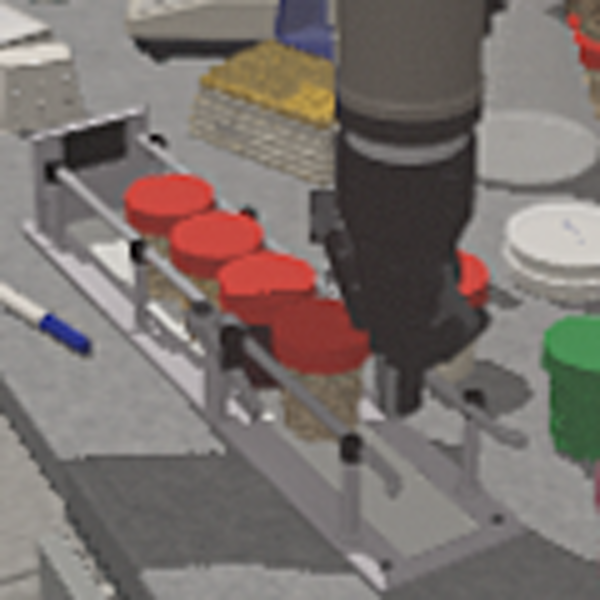

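Call:
apply_moves(dp=[[-0.1,0.01,0.05],[-0.08,0.01,0.04],[-0.042,0,0],[-0.042,0,0],[-0.042,0,0],[-0.042,0,0],[-0.042,0,0],[-0.042,0,0],[-0.042,0,0],[-0.042,0,0]], twist=[[-0.001,0,0.008],[-0.001,0,0.006],[0,0,0],[0,0,0],[0,0,0],[0,0,0],[0,0,0],[0,0,0],[0,0,0],[0,0,0]], jaw=[255,255,255,255,255,255,255,255,255,255])

```text
clock: 5.2
tcp_pos: [0.4786, -0.3075, 0.2341]
orientation: [-2.288, 2.149, -0.019]
contact_force: [-0.4, -1.5, -0.1]
grip_width: 0.0001
```

```bash
cat >> h.py <<'E'
def lids(name):
    f=r.grab_frame('top'); save(name,f)
    hsv=cv2.cvtColor(f['color'],cv2.COLOR_RGB2HSV)
    m=((((hsv[...,0]<8)|(hsv[...,0]>172))&(hsv[...,1]>180)&(hsv[...,2]>60)).astype(np.uint8)); m[:165]=0
    k,l,s,c=cv2.connectedComponentsWithStats(m)
    for i in range(1,k):
        if s[i,4]>40:
            p=ray(f,*c[i],.085)[:2]-C4; print('lid',s[i],'along',(p@d).round(4),'acr',(p@n).round(4))
    return f
E
python3 - <<'E'
from h import *
need(.0365,0,.228,-86.6)
lids('t3')
f=r.grab_frame('side'); save('s3',f)
c=f['color'][170:290,200:320]; cv2.imwrite('pics/s3c.png',cv2.resize(c,None,fx=5,fy=5,interpolation=cv2.INTER_CUBIC)[:,:,::-1])
E
```

```text
t 5.2 p [ 0.4786 -0.3075  0.2341] r 0.569 ang -32.7 toolx -86.4 zdir [ 0.011 -0.006 -1.   ]
j [-0.14  0.68  0.82  1.99 -0.72  0.77 -0.39] F [-0.41 -1.55 -0.06] w 0.0 along/acr -0.0144 0.0012
dp(scaled) [-0.424  0.009  0.047] |mm| 0.0512 twist scaled [-0.0049 -0.0034  0.0016] target [ 0.474 -0.257  0.228]
lid [294 175  17  17 216] along 0.0293 acr 0.1053
```

View pics/s3c.png

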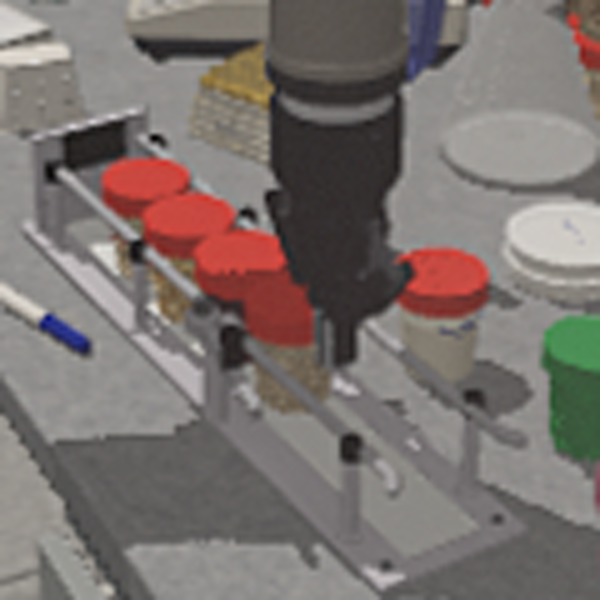

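Call:
apply_moves(dp=[[-0.042,0.003,0.02],[-0.042,0.003,0.02],[-0.042,0.003,0.01],[-0.042,0,0.005],[-0.042,0,0.005],[-0.042,0,0],[-0.042,0,0],[-0.042,0,0]], twist=[[-0.002,-0.002,0],[-0.002,-0.002,0],[-0.001,-0.001,0],[0,0,0],[0,0,0],[0,0,0],[0,0,0],[0,0,0]], jaw=[255,255,255,255,255,255,255,255])

```text
clock: 6.1
tcp_pos: [0.4748, -0.2649, 0.2265]
orientation: [-2.288, 2.15, 0.005]
contact_force: [-0.5, -1.5, 0.6]
grip_width: 0.0
```

Run:
```python
from h import *
need(.0365,0,.228,-86.6)
f=r.grab_frame('side'); save('s4',f)
c=f['color'][170:290,200:320]; cv2.imwrite('pics/s4c.png',cv2.resize(c,None,fx=5,fy=5,interpolation=cv2.INTER_CUBIC)[:,:,::-1])
```

```text
t 6.1 p [ 0.4748 -0.2649  0.2265] r 0.544 ang -29.2 toolx -86.4 zdir [-0.001  0.003 -1.   ]
j [-0.21  0.67  0.82  2.05 -0.73  0.75 -0.44] F [-0.53 -1.5   0.55] w 0.0 along/acr 0.0285 -0.0
dp(scaled) [-0.067 -0.    -0.013] |mm| 0.0082 twist scaled [0.0004 0.0016 0.0013] target [ 0.474 -0.257  0.228]
```

View pics/s4c.png

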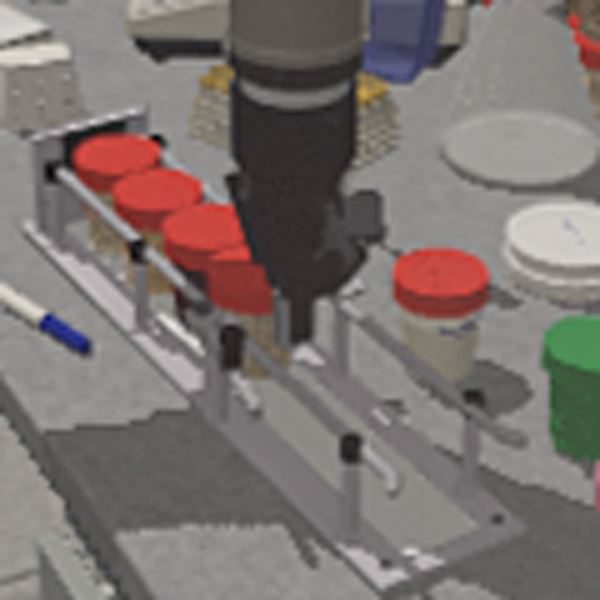

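Close to home; small steps watching the force.

Call:
apply_moves(dp=[[-0.03,0,0],[-0.025,0,0],[-0.025,0,0]], twist=[[0,0,0],[0,0,0],[0,0,0]], jaw=[255,255,255])

```text
clock: 6.45
tcp_pos: [0.4743, -0.2547, 0.2267]
orientation: [-2.289, 2.151, 0.001]
contact_force: [0.4, -11.7, -0.7]
grip_width: 0.0001
```

Call:
apply_moves(dp=[[-0.025,0,0]], twist=[[0,0,0]], jaw=[255])

```text
clock: 6.55
tcp_pos: [0.4741, -0.2539, 0.2274]
orientation: [2.286, -2.152, 0.008]
contact_force: [0.2, -10.4, -0.9]
grip_width: -0.0003
```

Call:
apply_moves(dp=[[-0.025,0,0]], twist=[[0,0,0]], jaw=[255])

```text
clock: 6.65
tcp_pos: [0.474, -0.2532, 0.2283]
orientation: [2.282, -2.152, 0.017]
contact_force: [0.6, -9.0, -0.5]
grip_width: -0.0002
```

Run:
```python
from h import *
need(-.03,0,.228,-86.6)
f=r.grab_frame('side'); save('s5',f)
c=f['color'][170:290,200:320]; cv2.imwrite('pics/s5c.png',cv2.resize(c,None,fx=5,fy=5,interpolation=cv2.INTER_CUBIC)[:,:,::-1])
```

```text
t 6.65 p [ 0.474  -0.2532  0.2283] r 0.537 ang -28.1 toolx -86.7 zdir [ 0.005 -0.011 -1.   ]
j [-0.25  0.66  0.83  2.06 -0.73  0.73 -0.46] F [ 0.6  -8.95 -0.49] w -0.0 along/acr 0.0402 -0.0001
dp(scaled) [ 0.585 -0.002  0.009] |mm| 0.0702 twist scaled [-0.0019 -0.0054 -0.0004] target [ 0.478 -0.323  0.228]
```

View pics/s5c.png

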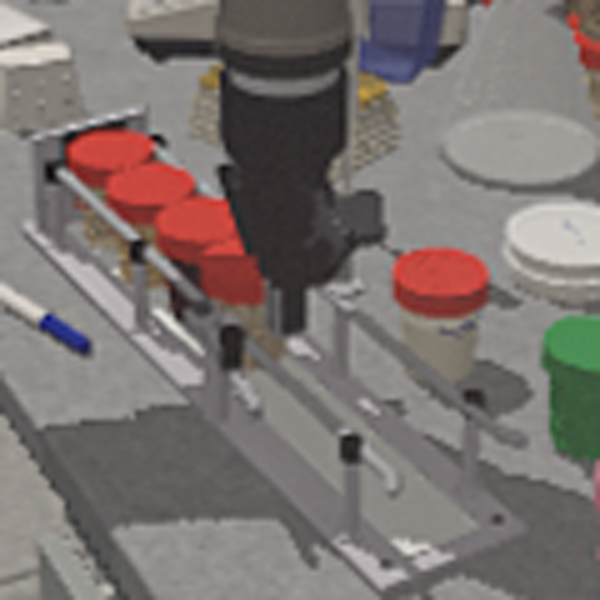

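Call:
apply_moves(dp=[[0.06,0,0],[0.15,0,0],[0.25,0,0],[0.25,0,0],[0,0,-0.3],[0,0,-0.3],[0,0,-0.3],[0,0,0]], twist=[[0,0,0],[0,-0.003,0],[0,-0.002,0],[0,0,0],[0,0,0],[0,0,0],[0,0,0],[0,0,0]], jaw=[255,255,255,255,255,255,255,255])

```text
clock: 7.5
tcp_pos: [0.4779, -0.3422, 0.338]
orientation: [-2.282, 2.155, 0.01]
contact_force: [0.2, -0.3, -0.9]
grip_width: -0.0
```

Run:
```python
from h import *
need(-.009,-.1,.33,-86.6)
f=r.grab_frame('side'); save('s6',f)
c=f['color'][170:290,200:320]; cv2.imwrite('pics/s6c.png',cv2.resize(c,None,fx=5,fy=5,interpolation=cv2.INTER_CUBIC)[:,:,::-1])
```

```text
t 7.5 p [ 0.4779 -0.3422  0.338 ] r 0.588 ang -35.6 toolx -86.7 zdir [-0.003  0.007 -1.   ]
j [-0.17  0.58  0.96  1.88 -0.57  0.99 -0.47] F [ 0.17 -0.28 -0.92] w -0.0 along/acr -0.0489 -0.0015
dp(scaled) [-0.331  0.821  0.071] |mm| 0.1066 twist scaled [ 0.0011  0.0032 -0.001 ] target [ 0.377 -0.308  0.33 ]
```

View pics/s6c.png

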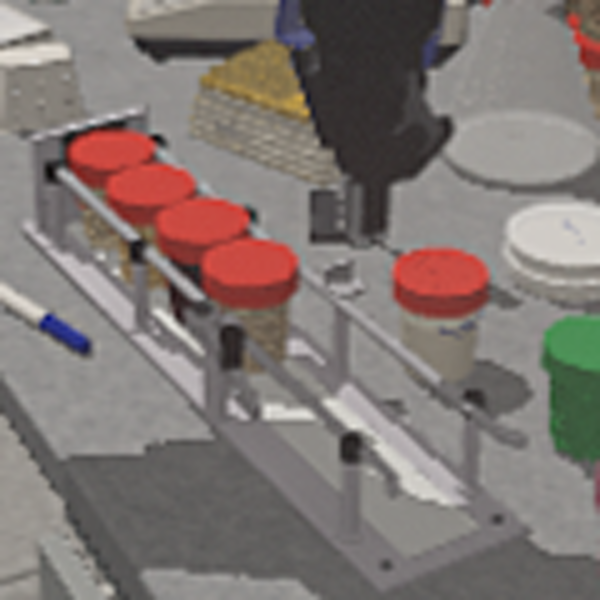

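Call:
apply_moves(dp=[[-0.11,0.273,0.02],[-0.11,0.273,0.02],[-0.11,0.273,0.02],[0,0,0]], twist=[[0,0.001,0],[0,0.001,0],[0,0.001,0],[0,0,0]], jaw=[255,255,255,255])

```text
clock: 7.95
tcp_pos: [0.3736, -0.304, 0.325]
orientation: [2.287, -2.151, -0.019]
contact_force: [0.5, 0.2, 0.6]
grip_width: -0.0005
```

Run:
```python
from h import *
need(-.009,-.1,.267,-86.6)
f=lids('t7')
c=f['color'][150:265,205:365]; cv2.imwrite('pics/t7c.png',cv2.resize(c,None,fx=5,fy=5,interpolation=cv2.INTER_CUBIC)[:,:,::-1])
```

```text
t 7.95 p [ 0.3736 -0.304   0.325 ] r 0.482 ang -39.1 toolx -86.5 zdir [-0.01   0.007 -1.   ]
j [-0.27  0.43  1.04  2.13 -0.5   0.86 -0.43] F [0.53 0.18 0.62] w -0.0 along/acr -0.0046 -0.1034
dp(scaled) [ 0.041 -0.033  0.482] |mm| 0.0582 twist scaled [0.0047 0.0037 0.001 ] target [ 0.377 -0.308  0.267]
lid [294 175  17  17 224] along 0.0289 acr 0.1048
lid [225 207  54  20 658] along 0.2081 acr -0.0021
lid [280 207  17  16 209] along 0.0838 acr 0.0008
```

View pics/t7c.png

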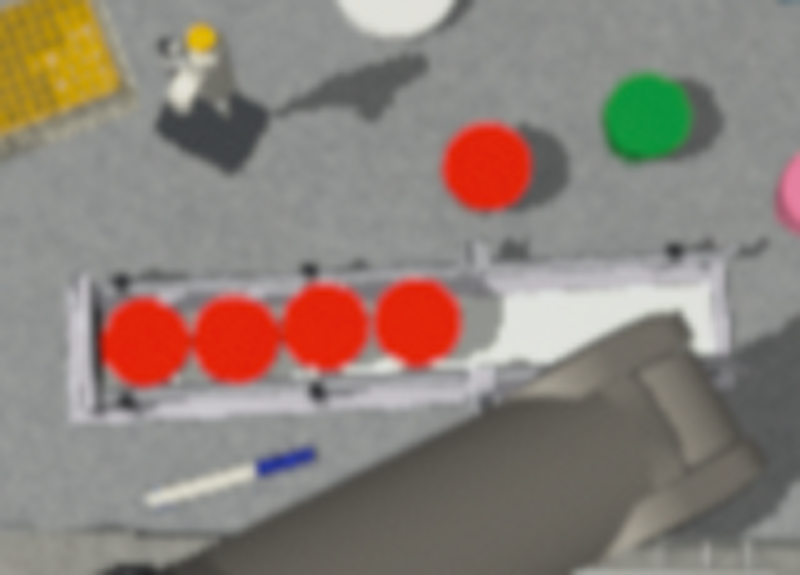

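Call:
apply_moves(dp=[[0.02,-0.015,0.2],[0.02,-0.015,0.2],[0,0,0.08],[0,0,0]], twist=[[0.002,0.002,0],[0.002,0.002,0],[0,0,0],[0,0,0]], jaw=[255,255,255,255])

```text
clock: 8.4
tcp_pos: [0.3828, -0.3081, 0.2645]
orientation: [2.295, -2.145, 0.002]
contact_force: [-0.4, 0.2, -0.2]
grip_width: -0.0
```

Run:
```python
from h import *
need(-.009,-.1,.267,-86.6)
f=r.grab_frame('side'); save('s8',f)
c=f['color'][180:270,190:300]; cv2.imwrite('pics/s8c.png',cv2.resize(c,None,fx=6,fy=6,interpolation=cv2.INTER_CUBIC)[:,:,::-1])
```

```text
t 8.4 p [ 0.3828 -0.3081  0.2645] r 0.491 ang -38.8 toolx -86.2 zdir [ 0.001 -0.001 -1.   ]
j [-0.14  0.53  0.9   2.15 -0.63  0.74 -0.33] F [-0.44  0.18 -0.16] w -0.0 along/acr -0.0092 -0.0944
dp(scaled) [-0.002  0.046 -0.02 ] |mm| 0.0061 twist scaled [-0.0004 -0.0005  0.0037] target [ 0.377 -0.308  0.267]
```

View pics/s8c.png

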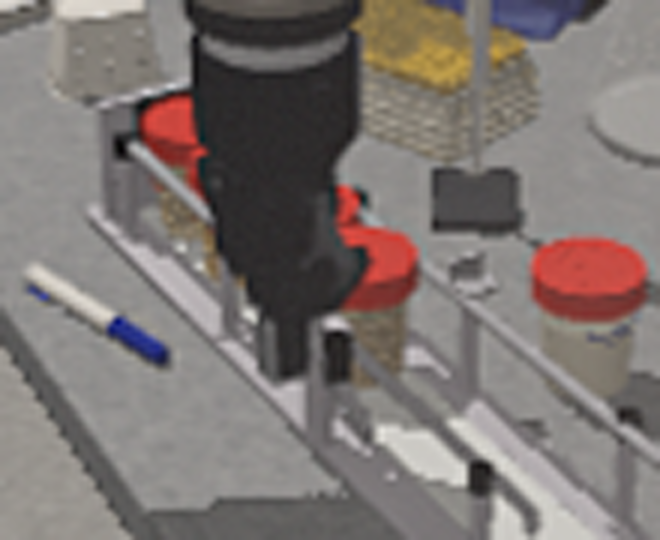

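Call:
apply_moves(dp=[[0,0,0],[0,0,0],[0,-0.03,0],[0,-0.03,0]], twist=[[0,0,0.052],[0,0,0.052],[0,0,0],[0,0,0]], jaw=[255,255,255,255])

```text
clock: 8.85
tcp_pos: [0.3916, -0.3103, 0.2676]
orientation: [-2.042, 2.386, -0.007]
contact_force: [-1.6, 0.1, -0.6]
grip_width: -0.0003
```

```bash
cat >> h.py <<'E'
def arc(off=.019):
    p,R=st(); q=np.array([(p[:2]-C4)@d,(p[:2]-C4)@n])-[.040,-.0565]
    tx=np.degrees(np.arctan2(R[1,0],R[0,0])); ph=np.radians(tx+86.6)
    x=np.array([-np.cos(ph),np.sin(ph)]); t=np.array([np.sin(ph),np.cos(ph)])
    print('phi',np.degrees(ph).round(1),'radial',(q@x).round(4),'tang',(q@t).round(4))
    print('tool tilt fix scaled', (Ro.align_vectors([R.T@np.array([0,0,-1.])],[[0,0,1.]])[0].as_rotvec(degrees=True)/120).round(4))
E
python3 - <<'E'
from h import *
arc()
E
```

```text
t 8.85 p [ 0.3916 -0.3103  0.2676] r 0.5 ang -38.4 toolx -98.9 zdir [ 0.004 -0.003 -1.   ]
j [-0.18  0.57  0.96  2.13 -0.68  0.78 -0.51] F [-1.57  0.13 -0.61] w -0.0 along/acr -0.012 -0.0858
phi -12.3 radial 0.057 tang -0.0176
tool tilt fix scaled [-0.0019 -0.001   0.    ]
```

Call:
apply_moves(dp=[[0.016,-0.057,0],[0.016,-0.057,0],[0.016,-0.057,0],[0.016,-0.057,0],[0.016,-0.057,0]], twist=[[-0.001,-0.001,-0.057],[0,0,-0.057],[0,0,-0.057],[0,0,-0.057],[0,0,-0.057]], jaw=[255,255,255,255,255])

```text
clock: 9.35
tcp_pos: [0.4269, -0.3166, 0.2687]
orientation: [2.683, -1.633, -0.002]
contact_force: [-0.4, 0.8, -0.7]
grip_width: -0.0001
```

Run:
```python
from h import *
arc()
f=r.grab_frame('side'); save('s9',f)
c=f['color'][180:270,190:300]; cv2.imwrite('pics/s9c.png',cv2.resize(c,None,fx=6,fy=6,interpolation=cv2.INTER_CUBIC)[:,:,::-1])
```

```text
t 9.35 p [ 0.4269 -0.3166  0.2687] r 0.532 ang -36.6 toolx -62.7 zdir [-0.002 -0.    -1.   ]
j [-0.07  0.54  0.78  2.05 -0.55  0.77 -0.05] F [-0.4   0.83 -0.75] w -0.0 along/acr -0.0204 -0.0509
phi 23.9 radial 0.0575 tang -0.0194
tool tilt fix scaled [0.0007 0.0003 0.    ]
```

View pics/s9c.png

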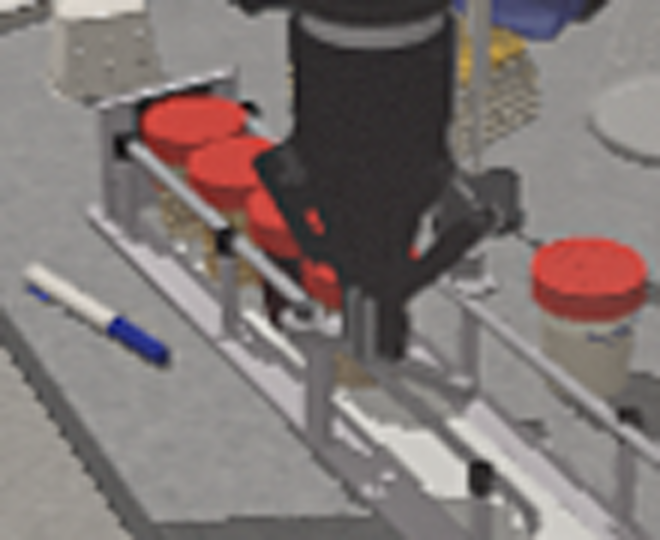

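Call:
apply_moves(dp=[[0.014,-0.06,0.01],[0.014,-0.06,0],[0.014,-0.06,0],[0.014,-0.058,0],[0.014,-0.058,0]], twist=[[0,0,-0.056],[0,0,-0.056],[0,0,-0.056],[0,0,-0.056],[0,0,-0.056]], jaw=[255,255,255,255,255])

```text
clock: 9.9
tcp_pos: [0.4597, -0.3011, 0.2693]
orientation: [3.047, -0.75, -0.0]
contact_force: [-0.1, -1.8, -1.4]
grip_width: 0.0004
```

Run:
```python
from h import *
arc()
f=r.grab_frame('side'); save('s10',f)
c=f['color'][180:270,190:300]; cv2.imwrite('pics/s10c.png',cv2.resize(c,None,fx=6,fy=6,interpolation=cv2.INTER_CUBIC)[:,:,::-1])
```

```text
t 9.9 p [ 0.4597 -0.3011  0.2693] r 0.55 ang -33.2 toolx -27.7 zdir [-0.001 -0.003 -1.   ]
j [-0.    0.51  0.61  2.   -0.42  0.75  0.38] F [-0.13 -1.79 -1.39] w 0.0 along/acr -0.0068 -0.0173
phi 58.9 radial 0.0578 tang -0.0199
tool tilt fix scaled [ 0.0016 -0.0004  0.    ]
```

View pics/s10c.png

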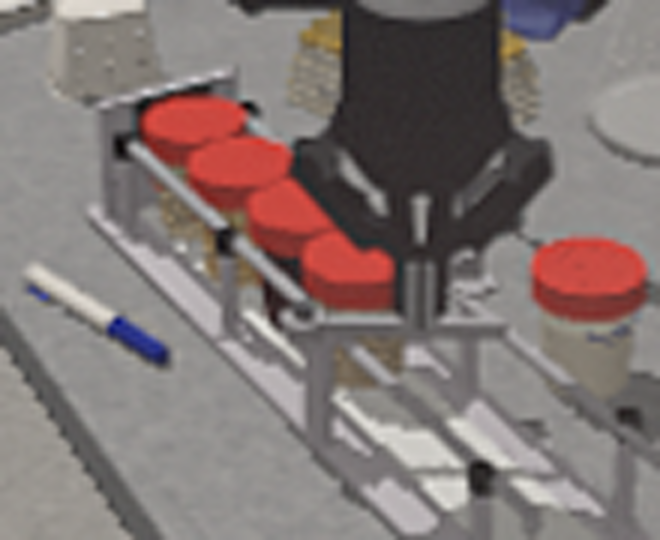

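Call:
apply_moves(dp=[[0.012,-0.06,0.01],[0.012,-0.06,0],[0.012,-0.06,0]], twist=[[0.001,0,-0.056],[0,0,-0.056],[0,0,-0.056]], jaw=[255,255,255])

```text
clock: 10.25
tcp_pos: [0.4723, -0.2835, 0.2694]
orientation: [3.132, -0.192, 0.005]
contact_force: [-1.0, -1.9, -0.5]
grip_width: -0.0001
```

Run:
```python
from h import *
arc()
f=r.grab_frame('side'); save('s11',f)
c=f['color'][180:270,190:300]; cv2.imwrite('pics/s11c.png',cv2.resize(c,None,fx=6,fy=6,interpolation=cv2.INTER_CUBIC)[:,:,::-1])
```

```text
t 10.25 p [ 0.4723 -0.2835  0.2694] r 0.551 ang -31.0 toolx -7.0 zdir [ 0.003 -0.004 -1.   ]
j [ 0.03  0.49  0.51  2.   -0.35  0.73  0.63] F [-0.99 -1.93 -0.51] w -0.0 along/acr 0.01 -0.0037
phi 79.6 radial 0.0574 tang -0.0199
tool tilt fix scaled [ 0.0019 -0.0015  0.    ]
```

View pics/s11c.png

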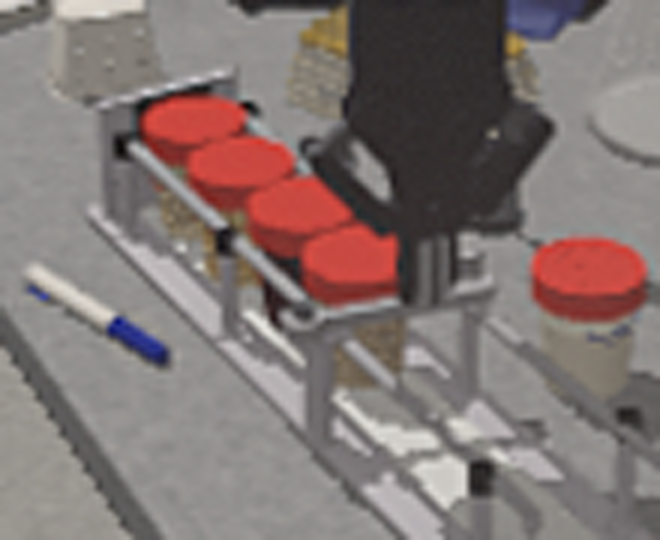

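Nearly shut; finish in small steps.

Call:
apply_moves(dp=[[0.006,-0.045,0.005],[0.004,-0.04,0]], twist=[[0.001,-0.001,-0.04],[0.001,0,-0.03]], jaw=[255,255])

```text
clock: 10.5
tcp_pos: [0.4753, -0.2735, 0.2698]
orientation: [3.14, 0.042, 0.006]
contact_force: [1.0, -2.0, -1.6]
grip_width: -0.0003
```

Call:
apply_moves(dp=[[0,-0.03,0]], twist=[[0,0,-0.01]], jaw=[255])

```text
clock: 10.6
tcp_pos: [0.4753, -0.2713, 0.2702]
orientation: [3.136, 0.069, 0.009]
contact_force: [1.3, -11.2, -7.4]
grip_width: -0.0
```

Call:
apply_moves(dp=[[0,-0.03,0]], twist=[[0,0,0]], jaw=[255])

```text
clock: 10.7
tcp_pos: [0.4748, -0.2702, 0.2706]
orientation: [3.131, 0.061, 0.012]
contact_force: [1.9, -13.4, -10.2]
grip_width: -0.0001
```

Run:
```python
from h import *
arc()
```

```text
t 10.7 p [ 0.4748 -0.2702  0.2706] r 0.546 ang -29.6 toolx 2.2 zdir [ 0.008 -0.01  -1.   ]
j [ 0.03  0.47  0.47  2.01 -0.31  0.72  0.73] F [  1.87 -13.39 -10.19] w -0.0 along/acr 0.0231 -0.0003
phi 88.8 radial 0.0565 tang -0.0158
tool tilt fix scaled [ 0.0049 -0.0036  0.    ]
```

Call:
apply_moves(dp=[[0,0.05,0],[0,0.15,0],[0,0.15,0],[0,0,-0.3],[0,0,-0.3],[0,0,-0.3],[0,0.3,-0.2],[0,0.3,0],[0,0.3,0],[0,0.3,0],[0,0.3,0],[0,0,0]], twist=[[0,0,0],[0,0,0],[0,0,0],[0,0,0],[0,0,0],[0,0,0],[0,0,0],[0,0,0],[0,0,0],[0,0,0],[0,0,0],[0,0,0]], jaw=[255,255,255,255,255,255,255,255,255,255,255,255])

```text
clock: 11.9
tcp_pos: [0.4769, -0.499, 0.411]
orientation: [3.137, 0.003, 0.012]
contact_force: [-0.2, 0.6, 0.6]
grip_width: 0.0001
```

Run:
```python
from h import *
st()
f=lids('t12')
c=f['color'][150:265,205:365]; cv2.imwrite('pics/t12c.png',cv2.resize(c,None,fx=5,fy=5,interpolation=cv2.INTER_CUBIC)[:,:,::-1])
f=r.grab_frame('side'); save('s12',f)
c=f['color'][180:280,190:310]; cv2.imwrite('pics/s12c.png',cv2.resize(c,None,fx=6,fy=6,interpolation=cv2.INTER_CUBIC)[:,:,::-1])
```

```text
t 11.9 p [ 0.4769 -0.499   0.411 ] r 0.69 ang -46.3 toolx 0.1 zdir [ 0.008 -0.004 -1.   ]
j [ 0.34  0.55  0.57  1.54 -0.31  1.14  0.97] F [-0.22  0.65  0.56] w 0.0 along/acr -0.2054 -0.0119
lid [294 175  17  17 224] along 0.0289 acr 0.1048
lid [225 207  54  20 660] along 0.208 acr -0.0021
lid [280 207  17  16 211] along 0.0837 acr 0.0007
```

View pics/t12c.png

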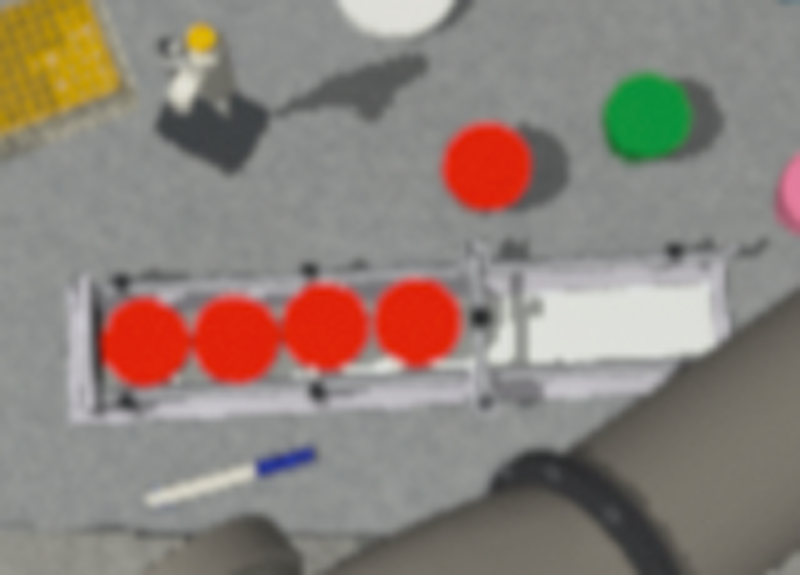

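View pics/s12c.png

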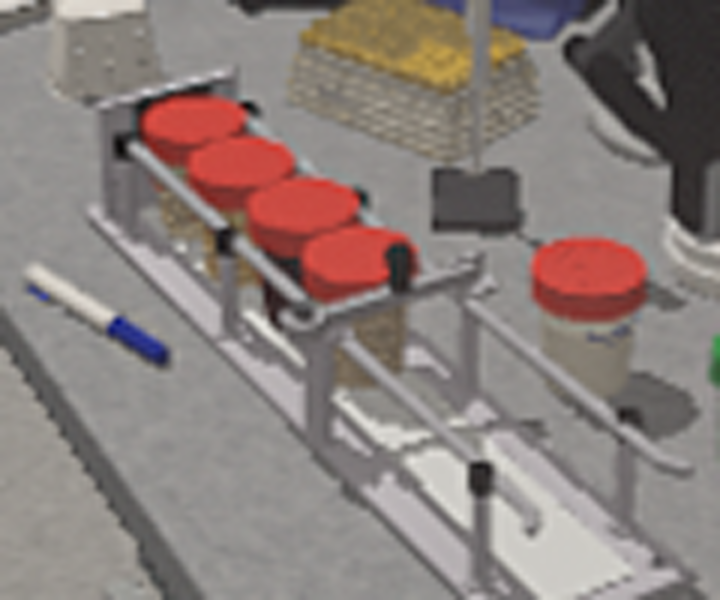

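Run:
```python
from h import *
f=lids('t13')
hsv=cv2.cvtColor(f['color'],cv2.COLOR_RGB2HSV)
m=((((hsv[...,0]<8)|(hsv[...,0]>172))&(hsv[...,1]>180)&(hsv[...,2]>60))); m[:200]=0;m[232:]=0
X=np.argwhere(m)[:,::-1].astype(np.float32)
_,_,c=cv2.kmeans(X,4,None,(3,50,1e-4),10,cv2.KMEANS_PP_CENTERS)
c=c[c[:,0].argsort()]; P=np.array([ray(f,*q,.085)[:2] for q in c])
print(c, [(((p-C4)@d).round(4),((p-C4)@n).round(4)) for p in P], np.linalg.norm(np.diff(P,axis=0),axis=1))
hs=f['color'][205:222,296:307].astype(int).sum(2); w=np.clip(260-hs,0,None); yy,xx=np.mgrid[205:222,296:307]
u,v=(xx*w).sum()/w.sum(),(yy*w).sum()/w.sum(); k=ray(f,u,v,.108)[:2]-C4
q=np.array([k@d,k@n])-[.040,-.0565]; print('knob',u,v,k@d,k@n,'phi',np.degrees(np.arctan2(q[1],-q[0])),np.hypot(*q))
```

```text
lid [294 175  17  17 224] along 0.0289 acr 0.1048
lid [225 207  54  20 659] along 0.2079 acr -0.0021
lid [280 207  17  16 208] along 0.0836 acr 0.0008
[[236.51035 218.02759]
 [261.0251  216.20375]
 [285.49225 214.04651]
 [486.5     204.5    ]] [(np.float64(0.2581), np.float64(-0.0034)), (np.float64(0.175), np.float64(-0.0017)), (np.float64(0.092), np.float64(0.0012)), (np.float64(-0.5866), np.float64(-0.0032))] [0.0830769  0.08301691 0.67867264]
knob 300.7046783625731 213.0219298245614 0.04229961026264343 -0.0006471183256349089 phi 92.35768653024667 0.055900202134613816
```

Run:
```python
from h import *
f=lids('t14')
hsv=cv2.cvtColor(f['color'],cv2.COLOR_RGB2HSV)
m=((((hsv[...,0]<8)|(hsv[...,0]>172))&(hsv[...,1]>180)&(hsv[...,2]>60))); m[:200]=0;m[232:]=0;m[:,310:]=0
X=np.argwhere(m)[:,::-1].astype(np.float32)
_,_,c=cv2.kmeans(X,4,None,(3,50,1e-4),10,cv2.KMEANS_PP_CENTERS)
c=c[c[:,0].argsort()]; P=np.array([ray(f,*q,.085)[:2] for q in c])
print([(((p-C4)@d).round(4),((p-C4)@n).round(4)) for p in P], np.linalg.norm(np.diff(P,axis=0),axis=1))
```

```text
lid [294 175  17  17 224] along 0.0289 acr 0.1048
lid [225 207  54  20 658] along 0.2081 acr -0.0021
lid [280 207  17  16 208] along 0.0836 acr 0.0008
[(np.float64(0.2681), np.float64(-0.0029)), (np.float64(0.2071), np.float64(-0.0043)), (np.float64(0.1466), np.float64(0.001)), (np.float64(0.0836), np.float64(0.0008))] [0.06095368 0.06076234 0.06296854]
```

Run:
```python
from h import *
print(r.hand_in())
```

```text
the job is handed in; nothing more can be done
None
```

I pushed the row of four cups home against the bumper with the closed fingers. Then I swung the retaining arm shut by its knob and handed the job in at about 12 s. The robot was clear of everything at that point.

**Row:**
- The push force rose to about 10 N as the row hit the bumper.
- In the last top view the lid spacings were 61.0, 60.8 and 63.0 mm. These match the starting touching spacings of 61.6, 61.9 and 62.5 mm to within about 1 mm.
- That check cannot rule out a sub-millimetre gap at the last cup, where the spacing is 0.5 mm more than at the start.
- The back of the last cup is about 244 mm from the stop, against about 246 mm expected.
- All four cups stand upright.

**Retaining arm:**
- The force at the catch reached about 13 N sideways.
- The final images show the arm lying across the lane at its catch, behind the last cup.
- From its knob I measured it at about 92° to the lane, and 90° is shut. The difference is within the error of my pivot position.
- At the start it stood about 12° outward instead of the stated 30°, so I planned the swing from its measured position.

**Other things:** in the final images the pen, waiting cup, stand, trough and green look-alike looked unmoved. The pink one was only partly in the final close-ups, but the arm never went near it.

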